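# Hold a sprung box cover at the set angle for pinning

### The arm

A 6-joint arm with a two-finger parallel gripper is mounted at the origin on the work surface. World frame = base frame: x ahead of the robot, y to its left, z up, the work surface at z = 0. Lengths are in m, angles in degrees, forces in N, time in s.
With the tool pointing down it reaches from about 0.4 to 0.825 m from the base axis. Payload 7 kg.
Tool frame: the origin (TCP) lies midway between the tips of the shut fingers; the grasp point (between the pads) lies 19 mm behind it; z points along the fingers, y is the line along which they close (so a half turn about z gives the same grasp; the last joint's range is limited). The gripper opens to 88 mm and grips with 3 to 60 N. Pads are 19 mm wide; open, the fingers measure 130 mm over their backs; the gripper's body (78 mm by 193 mm) begins 47 mm behind the grasp point.
Start: joints at [-55.571, 20.546, 0.682, 0, -70.136, -16.507], TCP at [0.208, -0.642, 0.227] pointing down, gripper open.
Joint ranges: [-176.03, 176.03], [-82.01, 121.73], [-58.28, 71.71], [-173.87, 95.51], [-174.79, -0.11], [-173.66, 173.66]. Speed limits (degrees/s): [136.94, 136.94, 172.46, 180, 180, 180].

### API

Orientations are given as a 3x3 rotation matrix whose columns are the frame's x, y, z axes.
In Python, from rig import robot gives the robot as it stands. Calls block until the motion is done:
- robot.goto(position, orientation): joint-space move of the TCP to a pose.
- robot.servo_line(position, ori=None, speed=0.15): straight line of the TCP; ori=None keeps the orientation; speed is the mean speed in m/s.
- robot.movej(angles): joint-space move.
- robot.move_gripper(opening): opening from 0.0 (shut) to 1.0 (fully open); the grip force is fixed at half the most; returns when the fingers have stopped.
- robot.dwell(seconds).
- robot.ik(position, orientation): joint angles nearest the present ones, or None.
- robot.grab_frame(name): name is "side" or "top" or "wrist"; returns (picture, depth): 480x640x3 uint8, red, green, blue; 480x640 float32, m along the optical axis (not along the pixel's ray), 0 where there is no reading.
- robot.camera_info(name): a dict with "vfov" (degrees; the focal length in pixels is half the picture's height over the tangent of half this angle, whatever the lens; pixels are square), "cx", "cy" (the principal point, pixels), "view" (4x4, takes a point from world to camera coordinates); the wrist camera has in their place "T_tool_cam" (4x4, takes a point from camera to tool coordinates, whose origin is the TCP and whose axes are the flange's). Camera axes: x right, y down, z forward; pixel columns grow to the right and rows downward; lengths in m; the calibration is good to about 2 mm. The wrist camera is an equidistant fisheye: a pixel r from the principal point sees the ray r / f radians off the axis. A picture is of the moment at which its call begins: read the wrist's pose just before it. camera_info takes no time and is no camera call.
A pose or a line that the arm cannot do raises robot.Unreachable and nothing moves.
- robot.job_done(): hands the job in; it is judged then, once.
Readings, each from a call of its own:
- robot.read_t(): time.
- robot.read_qpos(): joint angles.
- robot.read_qvel(): joint speeds.
- robot.read_effort(): joint torques, N m.
- robot.read_position(): TCP position.
- robot.read_tcp_rot(): TCP orientation.
- robot.read_force(): force on the tool from outside, world axes, zero at the start.
- robot.read_ft_torque(): the same for the moment, N m.
- robot.read_grip_width(): opening from 0.0 (shut) to 1.0 (fully open).
- robot.read_finger_force(): force on a finger pad.
Only numpy, scipy, OpenCV 4.12 (cv2) and the standard library are available. Lean on these libraries where they do the work, as an engineer would, in place of code of your own. Each camera call takes 0.05 s, during which the arm holds its last target. There are 200 camera calls.

### The job

I am about to pin the hinge spring of this gate-control box. With its green cover shut, push the box back and to the left until it sits squarely home against both steel stops of the setting board; then lift the sprung cover until its edge is in line with the red pointer on the angle plate, and keep holding it there with the box still flat and home: finish while holding it, do not let go. Do not knock the pointer, and leave the other things on the bench alone.

Things in the scene. Friction and masses are not known exactly. Their poses are not given: they have to be found in the camera images.
- board: Spring-setting board, fixed to the bench: plywood 300 (x) x 340 (y) x 18 mm, top face 18 mm above the bench. Origin: centre of its underside; x from the robot's side to the back, y to the left. It carries a back stop, a side stop and, just left of the side stop, the angle plate.
- back_stop (a point): Middle of the back stop's working face at board level: steel, 30 mm high, 190 mm long along the board's y (from -90 to +100 mm), at board x = +105 mm, facing the board's -x. Axes as the board's.
- side_stop (a point): Middle of the side stop's working face at board level: steel, 30 mm high, 110 mm long along the board's x (from -25 to +85 mm), at board y = +100 mm, facing the board's -y (right). Axes as the board's.
- stop_corner (a point): Point on the board's top face (18 mm above the bench) where the working faces of the back stop and side stop meet; axes as the board's.
- angle_plate (a point): Pivot of the angle plate, on the hinge line that the box has when home (board x = +111, y = +117 mm, 81.5 mm above the bench). The plate is a white upright quadrant 4 mm thick with black ticks every 5 degrees, from board x = -16 to +122 mm, 208 mm above the bench at its back post.
- gate_box: Loose grey steel box 140 (x) x 180 (y) x 60 mm high; green sprung cover flush at front and sides, top 66 mm above its underside; about 1.2 kg. Starts on the board 15 to 45 mm short of home each way, up to 9 degrees askew. Origin: centre of its underside; x to its back (hinge side), y left. Home: back and left faces touch the stops, origin at board x = +35, y = +10 mm, axes parallel.
- box_corner (a point): Lower back left corner of the box (box frame +70, +90, 0 mm); it meets stop_corner when the box is home. Axes as the box's.
- cover_hinge (a point): Middle of the hinge line of the cover (box frame +76, 0, +63.5 mm); the hinge line runs along the box's y axis.
- cover (a joint): Opening angle of the cover, rad: 0 shut, grows as the front edge rises, up to 1.7. Spring and weight (0.22 kg) pull it shut with about 0.27 N m near shut, rising to 0.36 N m at 0.8 rad; it falls shut when let go.
- cover_pull (a point): Middle of the grip bar of the steel bow handle on the cover: round bar 9 mm thick along the box's y, 55 mm clear between its posts. 126 mm ahead of the hinge line, its axis 32 mm above the cover's top face (34.5 mm above its mid plane); cover shut: 98 mm above the box's underside, 20 mm behind the box's front face. Axes turn with the cover.
- cover_tip (a point): Front left corner of the cover at mid thickness, 146 mm ahead of the hinge line; a yellow line runs along this left edge. Its -x axis runs along the cover away from the hinge. Cover plate 5 mm thick.
- pointer (a joint): Angle of the red pointer on the angle plate, rad: 0 level towards the robot, grows upward; set between 0.45 and 0.80, stiff. It turns about the line that the cover's hinge has when the box is home: the cover is in line with it when both joint values are equal.
- pointer_tip (a point): Middle of the red flag at the pointer's end, 145 mm from its pivot; flag 26 x 19 x 5 mm, over the rim of the angle plate (board y = 105.5 to 124.5 mm). Its -x axis runs along the pointer away from the pivot.
- t_key: Bystander: steel tension key with a T handle, 90 mm long, lying on the left front corner of the board.
- pin_dish: Bystander: small blue dish, 76 mm across, 26 mm high, right of the board.
- gate_wheel: Bystander: grooved steel gate wheel, 80 mm across, 24 mm high, lying right of the board.
- roller_bracket: Bystander: yellow zinc-plated roller bracket with wheel, 90 x 54 x 87 mm, left of the board.
- screwdriver: Bystander: screwdriver lying left of the board.
- weld_hinge: Bystander: brown steel weld-on hinge, 100 x 40 x 22 mm, left of the board.

How it is judged (in metres and radians):
On the way, in this order (a step that is already met when the one before it is completed fails the run):
1. the box sits squarely home against both stops with its cover shut (horizontal distance between box_corner and stop_corner below 0.004 m and angle between the x axis of gate_box and the x axis of board, either way round below 0.03 rad and value of joint cover below 0.05 rad), for 0.2 s.
2. the cover is held by the fingers in line with the red pointer (angle between the x axis of cover_tip and the x axis of pointer_tip, either way round below 0.07 rad and contact force between the fingers and gate_box above 0.5 N), for 0.3 s.
At the end, for the whole second after the job is handed in: The fingers are holding the cover still within 0.07 rad (4 degrees) of the red pointer's line, and the box stands flat and at rest on the board, square within 0.03 rad, its back left corner within 5 mm of the corner of the stops (all of step 2 and velocity of joint cover between -0.1 and 0.1 rad/s and horizontal distance between box_corner and stop_corner below 0.005 m and angle between the x axis of gate_box and the x axis of board, either way round below 0.03 rad and angle between gate_box's own z axis and vertical below 0.03 rad and linear speed of gate_box below 0.02 m/s); the arm keeps its last pose, push and grip.
It fails at once if the pointer is knocked out of its setting (15 mm at its tip) (distance of pointer_tip from where it was at the start of the episode above 0.015 m).
It fails at once if something else on the bench is shifted by more than 25 mm (distance of any of t_key, pin_dish, gate_wheel, roller_bracket, screwdriver, weld_hinge from where it was at the start of the episode above 0.025 m).
It also fails if it takes over 64 s, if anything falls off the work surface, if the arm or the gripper's body presses on something with over 40 N, if the wrist force passes 120 N, or if a joint passes its speed limit or range.

## Working session

There is one attempt and no reset: what is moved stays moved. The work goes in short steps, each a Python script; the robot and the scene stay as the last script left them, time stands still between calls to the robot, and variables do not carry over. Pictures are saved under pics/ and viewed, at most 10 in all, crops included, and the job is handed in when it is done.

```bash
ls; mkdir -p pics; python3 - <<'E'
from rig import robot
import cv2,numpy as np
ims=[]
for n in("side","top"):
    p,d=robot.grab_frame(n); np.savez(f"pics/{n}0.npz",p=p,d=d)
    cv2.imwrite(f"pics/{n}0.png",p[...,::-1]); i=robot.camera_info(n); print(n,i["vfov"],i["cx"],i["cy"],np.round(i["view"],4).tolist())
print(robot.camera_info("wrist"),robot.read_t(),robot.read_tcp_rot())
E
```

```text
pics
side 51.006331616717475 322.6007761519138 236.56021468754992 [[-0.8556, -0.5176, 0.0012, 0.441], [-0.3107, 0.5118, -0.801, 0.2573], [0.414, -0.6857, -0.5987, 0.9973], [0.0, 0.0, 0.0, 1.0]]
top 49.893860920176934 325.2361163587521 241.75721333480925 [[0.0112, -0.9998, 0.0169, -0.0164], [-0.9962, -0.0126, -0.086, 0.5311], [0.0862, -0.0158, -0.9962, 1.2025], [0.0, 0.0, 0.0, 1.0]]
{'vfov': 65.70646984690485, 'cx': 313.8387098542659, 'cy': 237.8454805190024, 'T_tool_cam': array([[ 5.51905893e-05, -9.62562273e-01, -2.71060634e-01,
         7.37196411e-02],
       [ 9.99999997e-01,  6.82529123e-05, -3.87628741e-05,
         4.27982422e-06],
       [ 5.58123579e-05, -2.71060631e-01,  9.62562274e-01,
        -1.58588624e-01],
       [ 0.00000000e+00,  0.00000000e+00,  0.00000000e+00,
         1.00000000e+00]])} 0.1 [[-9.51512432e-01 -3.07609750e-01 -5.76797353e-04]
 [-3.07610266e-01  9.51511433e-01  1.38434877e-03]
 [ 1.22990095e-04  1.49465386e-03 -9.99998875e-01]]
```

View pics/side0.png

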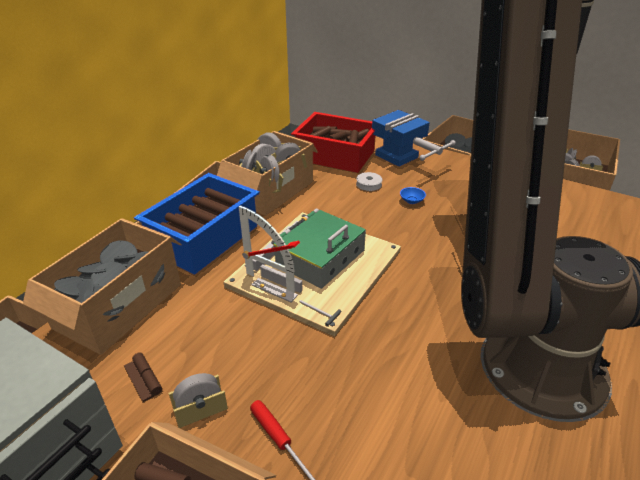

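View pics/top0.png

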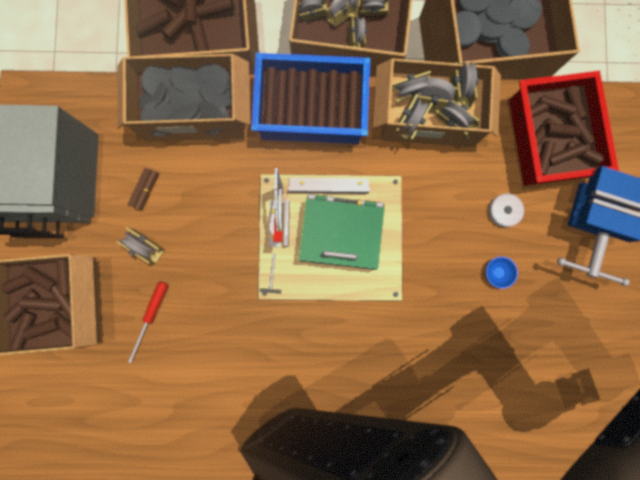

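Top view: board at columns 260–402, rows 175–299. Green cover corners are near (303,195), (384,203), (379,270) and (299,261), and the handle is near (339,255). The red flag is near (278,237). Side view: the red pointer runs from (247,255) to (298,243). Next I'll measure these.

```bash
cat > h.py <<'E'
import numpy as np,cv2
from rig import robot
def ray(n,px):
    i=robot.camera_info(n);f=240/np.tan(np.radians(i["vfov"]/2));V=i["view"];px=np.atleast_2d(px).astype(float)
    d=np.c_[(px[:,0]-i["cx"])/f,(px[:,1]-i["cy"])/f,np.ones(len(px))]@V[:3,:3]
    return -V[:3,:3].T@V[:3,3],d
def onplane(n,px,p0,nv):
    o,d=ray(n,px);return o+d*(((np.array(p0)-o)@nv)/(d@nv))[:,None]
def onz(n,px,z): return onplane(n,px,[0,0,z],np.array([0,0,1.]))
def big(m,box):
    k=np.zeros_like(m);x0,y0,x1,y1=box;k[y0:y1,x0:x1]=m[y0:y1,x0:x1]
    c=max(cv2.findContours(k,0,cv2.CHAIN_APPROX_NONE)[0],key=cv2.contourArea);return c[:,0,:]
def rect(P):
    r=cv2.minAreaRect((P[:,:2]*1000).astype(np.float32));b=cv2.boxPoints(r)/1000
    e=max((b[1]-b[0],b[2]-b[1]),key=np.linalg.norm)   # long side = y axis
    if e[1]<0:e=-e
    return b.mean(0),np.degrees(np.arctan2(-e[0],e[1])),np.sort(r[1])
def boxpose(p):
    h=cv2.cvtColor(p,cv2.COLOR_RGB2HSV);g=cv2.inRange(h,(60,100,40),(88,255,255))
    return rect(onz("top",big(g,(280,170,420,300)),.084))
E
python3 - <<'E'
from h import *
T=np.load("pics/top0.npz");S=np.load("pics/side0.npz");p=T["p"];h=cv2.cvtColor(p,cv2.COLOR_RGB2HSV)
print("hsv",h[290,300],h[230,340],h[237,278])
# board: everything not wood/dark inside a window: yellow ply
y=cv2.inRange(h,(20,40,120),(35,160,255));y[:, :250]=0
c=big(y,(250,165,412,310));P=onz("top",c,.018)
print("board",rect(P)); 
# trimmed edges
P=P[:,:2]
for nm,px in(("front",[(x,r) for x in range(300,396,3) for r in [c[np.abs(c[:,0]-x)<2][:,1].max()]]),("right",[(c[np.abs(c[:,1]-r)<2][:,0].max(),r) for r in range(185,295,3)])):
    Q=onz("top",px,.018)[:,:2];v=cv2.fitLine(Q.astype(np.float32),cv2.DIST_HUBER,0,.01,.01).ravel();print(nm,v,np.degrees(np.arctan2(v[1],v[0])))
print("box",boxpose(p))
hs=cv2.cvtColor(S["p"],cv2.COLOR_RGB2HSV);r=cv2.inRange(hs,(0,150,80),(6,255,255))|cv2.inRange(hs,(174,150,80),(180,255,255))
cs=big(r,(235,225,310,270));print("red side bbox",cv2.boundingRect(cs),cs[cs[:,0].argmax()],cs[cs[:,0].argmin()])
rt=cv2.inRange(h,(0,150,80),(6,255,255))|cv2.inRange(h,(174,150,80),(180,255,255));ct=big(rt,(265,220,295,255));print("red top",cv2.boundingRect(ct))
out=cv2.resize(S["p"][190:340,215:415,::-1],None,fx=4,fy=4,interpolation=cv2.INTER_CUBIC);cv2.imwrite("pics/crop1.png",out)
E
```

```text
hsv [ 26  85 222] [ 68 104 154] [  2 209 221]
board (array([ 0.5442909, -0.0231168], dtype=float32), np.float32(-0.044034094), array([299.57073975, 341.16748047]))
front [ 0.0045622   0.99998957  0.39538354 -0.0932726 ] 89.7386
right [ 0.9999428   0.0106979   0.5309238  -0.19037953] 0.612956
box (array([ 0.54951406, -0.04811421], dtype=float32), np.float32(-5.5637755), array([145.29672241, 167.83467102]))
red side bbox (249, 241, 51, 15) [299 242] [249 252]
red top (273, 229, 10, 13)
```

View pics/crop1.png

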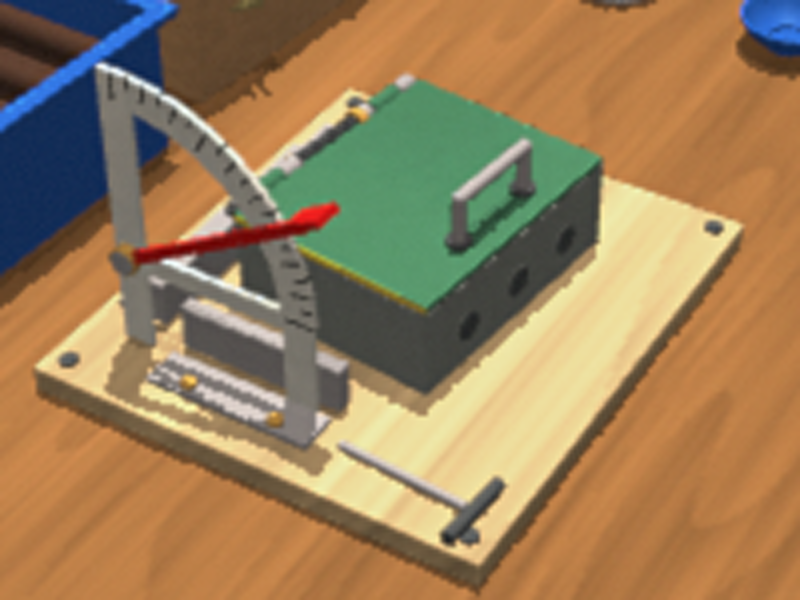

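The crop shows the pointer's pivot at crop (122,260) and its flag centre at (318,217), i.e. full-image (294.5,244). The pointer is on the left face of the plate, and the key is on the front-left corner of the board.

```bash
python3 - <<'E'
from h import *
B=np.array([.5443,-.0231]);a=np.radians(.2);R=np.array([[np.cos(a),-np.sin(a)],[np.sin(a),np.cos(a)]])
nv=np.r_[R[:,1],0.]
for yb,px in((.115,(294.5,244)),(.121,(294.5,244)),(.121,(245.5,255)),(.1245,(299,242))):
    P=onplane("side",px,np.r_[B+R@[0,yb],0],nv)[0];q=R.T@(P[:2]-B);d=[.111-q[0],P[2]-.0815];print(yb,q,P[2],np.degrees(np.arctan2(d[1],d[0])),np.hypot(*d))
# top: flag centre (277.5,235) on plane y=.115
P=onplane("top",(277.5,235),[0,0,.14],np.array([0,0,1.]))[0];print("top",R.T@(P[:2]-B))
# box via top face quad
T=np.load("pics/top0.npz")["p"];h=cv2.cvtColor(T,cv2.COLOR_RGB2HSV)
g=cv2.inRange(h,(55,60,40),(92,255,255));c=big(g,(280,170,420,300));print(cv2.minAreaRect(c))
W=onz("top",c,.084);print(rect(W));print(onz("top",[(303,195),(384,203),(379,270),(299,261)],.084)[:,:2])
# feasibility
def pose(tilt,yaw):   # tool z tilted toward -x by tilt ; tool y along board x when yaw=90
    Y=np.array([np.cos(tilt),0,-np.sin(tilt)]);Z=np.array([-np.sin(tilt),0,-np.cos(tilt)]);return np.c_[np.cross(Y,Z),Y,Z]
H=B+[.035-.05,.01]
for t in(0,.2,.3,.4):
  for s in(1,-1):
    O=pose(t,0)
    if s<0:O=O@np.diag([-1,-1,1])
    for th in(0,.5,.8):
        hp=np.array([H[0]+.126-.126*np.cos(th)+.0345*np.sin(th),H[1],.0815+.126*np.sin(th)+.0345*np.cos(th)])
        q=robot.ik(hp+O[:,2]*.019,O);print(t,s,th,None if q is None else np.round(q))
D=np.array([[0,1,0],[1,0,0],[0,0,-1.]])
for n,O in(("ycross",pose(0,0)),("yalong",np.c_[[-1.,0,0],[0,1,0],[0,0,-1]])):
    for p in([.40,-.04,.06],[.40,-.04,.25],[.55,-.2,.045],[.55,-.2,.2]):print(n,p,robot.ik(np.array(p),O) is not None)
E
```

```text
0.115 [-0.01456553  0.115     ] 0.15500750527918528 30.345197101798842 0.14549933058901673
0.121 [-0.01875974  0.121     ] 0.16063729020093553 31.377993397925664 0.15198783023949547
0.121 [0.12011646 0.121     ] 0.07336094310555497 -138.24192959787104 0.012221049369214382
0.1245 [-0.03268398  0.1245    ] 0.1736830835980977 32.68294287661704 0.17071264613912174
top [-0.00953507  0.11755412]
((341.6859130859375, 231.69082641601562), (78.12361907958984, 65.8248291015625), 6.458815574645996)
(array([ 0.54967636, -0.04590712], dtype=float32), np.float32(-5.7206683), array([149.80828857, 176.12901306]))
[[ 0.63196073  0.04261621]
 [ 0.61616499 -0.14188185]
 [ 0.46369007 -0.13082279]
 [ 0.4817825   0.04936101]]
0 1 0 [ 20.  14. -27.   0. -48. 160.]
0 1 0.5 [ 19.  13. -20.   0. -57. 161.]
0 1 0.8 [ 18.  15. -14.   0. -61. 162.]
0 -1 0 [ 20.  14. -27.   0. -48. -20.]
0 -1 0.5 [ 19.  13. -20.   0. -57. -19.]
0 -1 0.8 [ 18.  15. -14.   0. -61. -18.]
0.2 1 0 [ 17.  21. -17.  -4. -63. 165.]
0.2 1 0.5 [ 16.  20. -10.  -3. -71. 165.]
0.2 1 0.8 [ 16.  22.  -4.  -3. -75. 165.]
0.2 -1 0 [ 17.  21. -17
[... 155 characters left out ...]
 16.  23.  -5.  -5. -78. 166.]
0.3 1 0.8 [ 15.  25.   1.  -4. -82. 166.]
0.3 -1 0 [ 16.  24. -13.  -5. -70. -14.]
0.3 -1 0.5 [ 16.  23.  -5.  -5. -78. -14.]
0.3 -1 0.8 [ 15.  25.   1.  -4. -82. -14.]
0.4 1 0 [ 15.  27.  -8.  -6. -77. 167.]
0.4 1 0.5 [ 15.  27.  -1.  -6. -85. 167.]
0.4 1 0.8 [ 14.  29.   5.  -5. -89. 167.]
0.4 -1 0 [ 15.  27.  -8.  -6. -77. -13.]
0.4 -1 0.5 [ 15.  27.  -1.  -6. -85. -13.]
0.4 -1 0.8 [ 14.  29.   5.  -5. -89. -13.]
ycross [0.4, -0.04, 0.06] True
ycross [0.4, -0.04, 0.25] True
ycross [0.55, -0.2, 0.045] False
ycross [0.55, -0.2, 0.2] False
yalong [0.4, -0.04, 0.06] True
yalong [0.4, -0.04, 0.25] True
yalong [0.55, -0.2, 0.045] True
yalong [0.55, -0.2, 0.2] True
```

```bash
cat >> h.py <<'E'
B=np.array([.5443,-.0231])
YAL=np.c_[[-1.,0,0],[0,1,0],[0,0,-1]]
def cross(t): # tool y along board -x, tool z tilted toward robot by t
    Y=-np.array([np.cos(t),0,-np.sin(t)]);Z=np.array([-np.sin(t),0,-np.cos(t)]);return np.c_[np.cross(Y,Z),Y,Z]
def push(d,dist,fmax,step=.003,speed=.04):
    d=np.array(d,float);f0=robot.read_force();p=robot.read_position();log=[]
    for k in range(1,int(dist/step)+1):
        robot.servo_line(p+d*step*k,speed=speed);f=-(robot.read_force()-f0)@d;log.append((round(float(robot.read_position()@d),4),round(float(f),1)))
        if f>fmax:break
    return log
E
python3 - <<'E'
from h import *
robot.move_gripper(0.0);print(robot.read_t())
robot.goto(np.array([.43,-.047,.25]),YAL);print(robot.read_t())
robot.servo_line(np.array([.43,-.047,.06]),speed=.15);print(robot.read_t())
print(push([1,0,0],.085,16));print(robot.read_t(),robot.read_force(),robot.read_position())
p,d=robot.grab_frame("top");cv2.imwrite("pics/top1.png",p[140:320,220:440,::-1].repeat(3,0).repeat(3,1))
E
```

```text
1.525
3.7917
5.2083
[(0.4341, 0.1), (0.4367, -0.0), (0.4397, -0.1), (0.4427, 0.7), (0.4457, -0.5), (0.4487, -0.8), (0.4517, 0.7), (0.4547, 0.8), (0.4577, -0.0), (0.4607, -0.2), (0.4629, 3.2), (0.4648, 5.6), (0.4676, 6.2), (0.4706, 5.0), (0.4736, 5.8), (0.4766, 4.6), (0.4796, 4.8), (0.4826, 4.5), (0.4857, 4.5), (0.4887, 4.2), (0.4918, 4.7), (0.4949, 5.8), (0.4964, 9.4), (0.4978, 13.3), (0.4986, 18.1)]
11.4583 [-18.00761204  -5.10571306   9.76579314] [ 0.49864045 -0.04920663  0.05899673]
```

View pics/top1.png

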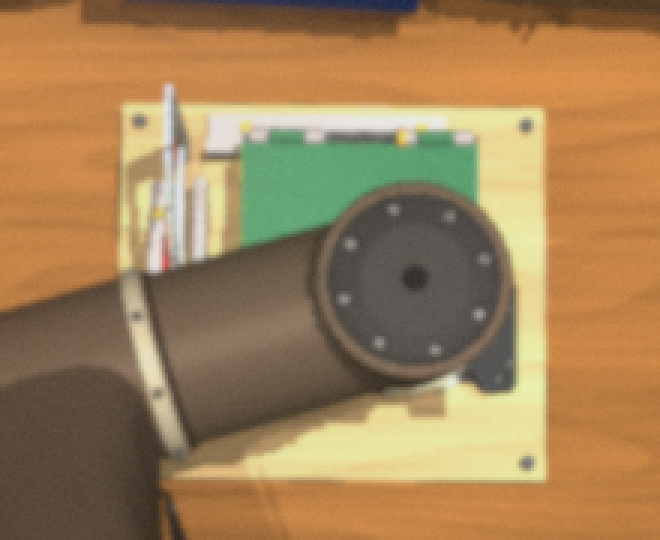

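The box is now square against the back stop: its cover's back edge (crop row ~135) runs parallel to the stop, and force rose at the predicted x. Next I push left.

```bash
python3 - <<'E'
from h import *
p=robot.read_position();robot.servo_line(np.array([.475,-.06,.06]),speed=.1);robot.servo_line(np.array([.475,-.06,.15]),speed=.25)
robot.goto(np.array([.579,-.185,.15]),cross(0));print(robot.read_t())
robot.servo_line(np.array([.579,-.175,.045]),speed=.15)
print(push([0,1,0],.085,15,.004,.05));print(robot.read_t(),robot.read_position())
p=robot.read_position();robot.servo_line(p-[0,.02,0],speed=.1);robot.servo_line(p+[0,-.02,.105],speed=.25)
robot.goto(np.array([.475,-.02,.15]),YAL);robot.servo_line(np.array([.475,-.018,.06]),speed=.15)
print(push([1,0,0],.04,12,.004,.04));print(robot.read_t(),robot.read_position())
robot.servo_line(robot.read_position()-[.02,0,0],speed=.1);robot.servo_line(robot.read_position()+[-.1,0,.15],speed=.25)
print(robot.read_t())
p,d=robot.grab_frame("top");np.save("pics/t2.npy",p);cv2.imwrite("pics/top2.png",p[140:320,220:440,::-1].repeat(3,0).repeat(3,1));print(boxpose(p))
p,d=robot.grab_frame("side");np.save("pics/s2.npy",p);cv2.imwrite("pics/side2.png",cv2.resize(p[190:340,215:415,::-1],None,fx=4,fy=4,interpolation=cv2.INTER_CUBIC))
E
```

```text
14.1167
[(-0.1708, 0.1), (-0.1668, -0.4), (-0.1628, 0.0), (-0.1588, -0.6), (-0.1548, 0.3), (-0.1508, 0.0), (-0.1468, 0.4), (-0.1428, 0.2), (-0.1389, 0.7), (-0.1351, 2.7), (-0.1311, 3.3), (-0.127, 3.4), (-0.1229, 4.0), (-0.1189, 2.5), (-0.1149, 2.4), (-0.1111, 5.2), (-0.1109, 27.9)]
19.2167 [ 0.57959916 -0.11087321  0.04630907]
[(0.4803, 0.4), (0.4838, 0.2), (0.4878, 0.9), (0.4917, -0.5), (0.4957, 0.4), (0.4986, 3.0), (0.4986, 15.8)]
24.3 [ 0.49857852 -0.0188007   0.05913293]
25.5667
(array([ 0.5846461 , -0.01714955], dtype=float32), np.float32(-0.74939877), array([145.65611267, 161.14408875]))
```

View pics/top2.png

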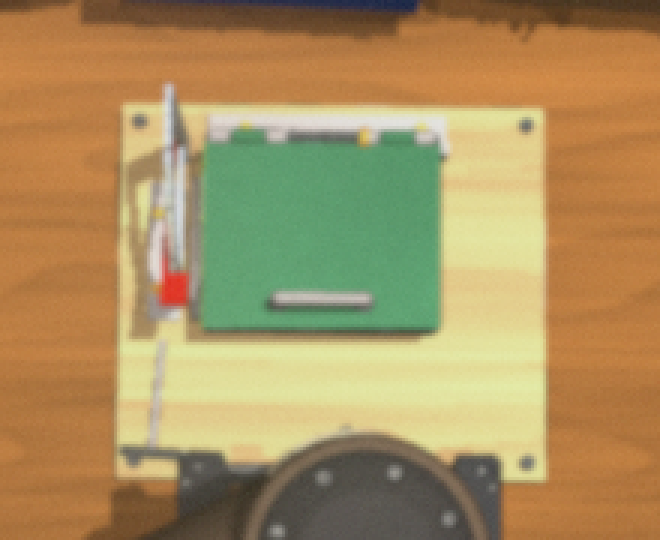

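View pics/side2.png

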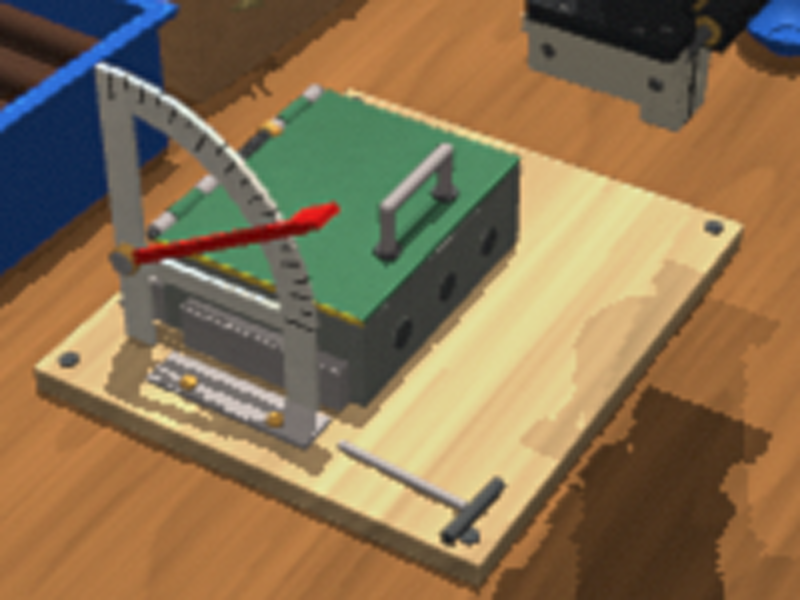

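Side and top views show the box flush against both stops with the cover shut: cover's left edge at crop column 203 next to the side stop, back edge along the back stop. The handle bar is at crop (322,299). Next step is gripping the handle.

```bash
python3 - <<'E'
from h import *
O=cross(.27);z=O[:,2];bar=np.array([.5300,-.0135,.116]);g=bar+z*.015
robot.move_gripper(.4)
robot.goto(g-z*.09,O);print(robot.read_t(),robot.read_force())
robot.servo_line(g-z*.025,speed=.15);robot.servo_line(g,speed=.05);print(robot.read_t(),robot.read_force(),robot.read_position()-g)
robot.move_gripper(0.);print(robot.read_t(),robot.read_force(),robot.read_position()-g,robot.read_grip_width()*88,robot.read_finger_force())
p,d=robot.grab_frame("side");cv2.imwrite("pics/side3.png",cv2.resize(p[190:340,215:415,::-1],None,fx=4,fy=4,interpolation=cv2.INTER_CUBIC))
E
```

```text
28.0333 [-0.34203946  0.06013472  0.054268  ]
29.2667 [-0.06816877  0.12742268 -0.24574456] [ 6.47682232e-05 -5.10589365e-05 -4.20950024e-05]
29.8333 [-1.89991779  0.37481713  1.12632548] [-3.07950127e-04 -7.81594906e-06  7.62194504e-05] 7.758293716087218 29.998008906841278
```

View pics/side3.png

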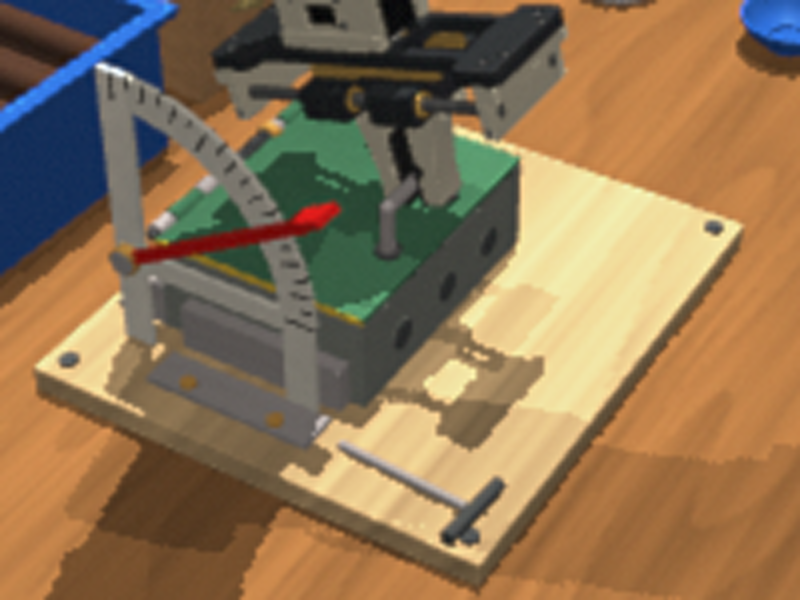

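The handle bar is gripped (8 mm opening, 30 N) and the box hasn't moved. Next I lift along the hinge arc.

```bash
python3 - <<'E'
from h import *
g=np.array([.5300,-.0135,.116])+cross(.27)[:,2]*.015
def arm(t): return np.array([-.126*np.cos(t)+.0345*np.sin(t),0,.126*np.sin(t)+.0345*np.cos(t)])
for t in np.arange(.06,.541,.06):
    robot.servo_line(g+arm(t)-arm(0),speed=.03);print(round(t,2),np.round(robot.read_force(),1))
robot.dwell(.5);print(robot.read_t(),np.round(robot.read_position()-g-arm(.54)+arm(0),4),np.round(robot.read_force(),1),robot.read_ft_torque())
p,d=robot.grab_frame("side");np.save("pics/s4.npy",p);cv2.imwrite("pics/side4.png",cv2.resize(p[190:340,215:415,::-1],None,fx=4,fy=4,interpolation=cv2.INTER_CUBIC))
p,d=robot.grab_frame("top");np.save("pics/t4.npy",p);cv2.imwrite("pics/top4.png",p[140:320,220:440,::-1].repeat(3,0).repeat(3,1))
E
```

```text
0.06 [-2.3 -0.8 -2.8]
0.12 [-4.2  0.2 -2. ]
0.18 [-4.8  1.3 -0.5]
0.24 [-5.3  1.3 -1.2]
0.3 [-7.   2.3 -0.7]
0.36 [-8.   1.3  1.4]
0.42 [-7.4  2.6  1. ]
0.48 [-8.7  1.9  2.3]
0.54 [-9.2  2.8  3.7]
34.0583 [-0.0011  0.0001  0.0009] [-8.5  2.4  3.8] [ 1.01286286  2.86843041 -0.25271607]
```

View pics/side4.png

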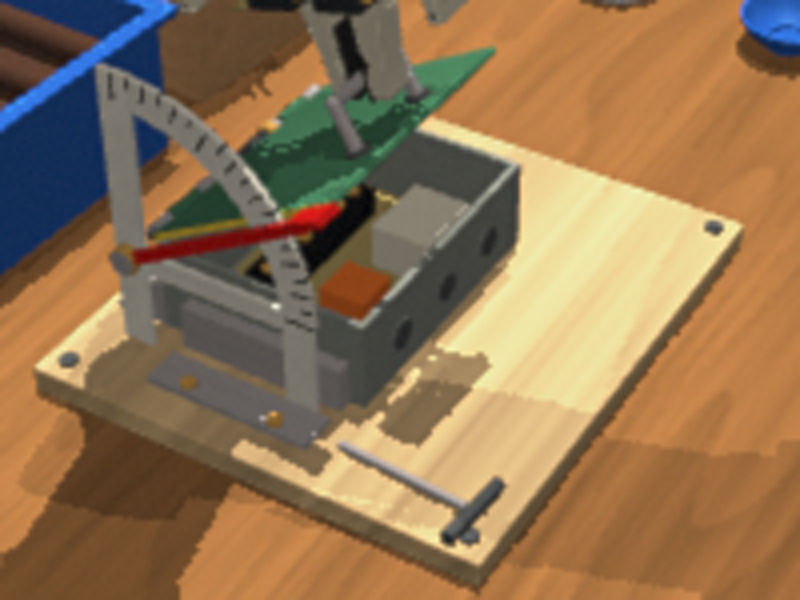

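View pics/top4.png

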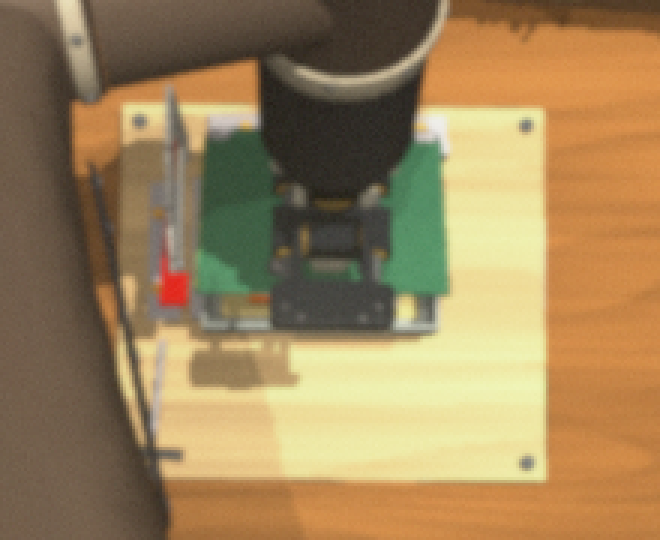

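```bash
python3 - <<'E'
from h import *
a=np.radians(.2);R=np.array([[np.cos(a),-np.sin(a)],[np.sin(a),np.cos(a)]])
def proj(n,q):
    P=np.r_[B+R@np.array(q[:2]),q[2]];i=robot.camera_info(n);f=240/np.tan(np.radians(i["vfov"]/2));c=i["view"]@np.r_[P,1];return np.array([i["cx"]+f*c[0]/c[2],i["cy"]+f*c[1]/c[2]])
rad=lambda t,r,y,o=0:(.111-r*np.cos(t)+o*np.sin(t),y,.0815+r*np.sin(t)+o*np.cos(t))
sc=lambda u,v:np.array([215+(u+.5)/4-.5,190+(v+.5)/4-.5]);tc=lambda u,v:np.array([220+u/3-.33,140+v/3-.33])
print("shut R",proj("side",rad(0,.146,-.08,.0025)),sc(519,157),"L",proj("side",rad(0,.146,.1,.0025)),sc(362,322))
print("pivot",proj("side",rad(0,0,.121)),sc(122,260))
for t in(.46,.5,.54,.58,.62):print(t,"coverR side",proj("side",rad(t,.146,-.08,.0025)).round(1),"top",proj("top",rad(t,.146,-.08,.0025)).round(1),"flag side",proj("side",rad(t,.145,.115)).round(1),"top",proj("top",rad(t,.145,.115)).round(1))
print("meas R",sc(495,48),tc(448,293))
S=np.load("pics/s2.npy");T=np.load("pics/t2.npy")
def cen(im,box):
    h=cv2.cvtColor(im,cv2.COLOR_RGB2HSV);m=(cv2.inRange(h,(0,150,80),(6,255,255))|cv2.inRange(h,(174,150,80),(180,255,255)))
    ys,xs=np.nonzero(m[box[1]:box[3],box[0]:box[2]]);print(box,len(xs),xs.mean()+box[0],ys.mean()+box[1],xs.min()+box[0],xs.max()+box[0],ys.min()+box[1],ys.max()+box[1])
cen(S,(287,225,310,270));cen(T,(265,220,295,255))
print("shut top R",proj("top",rad(0,.146,-.08,.0025)),tc(440,331))
E
```

```text
shut R [346.57168155 227.90733007] [344.375 228.875] L [307.08157371 268.96514155] [305.125 270.125]
pivot [248.33992752 253.52140034] [245.125 254.625]
0.46 coverR side [341.4 203.8] top [369.8 239.7] flag side [296.4 248.1] top [278.4 239.1]
0.5 coverR side [340.4 201.7] top [370.  238.2] flag side [295.2 245.7] top [278.3 237.6]
0.54 coverR side [339.3 199.5] top [370.3 236.6] flag side [294.  243.4] top [278.1 236.1]
0.58 coverR side [338.2 197.4] top [370.5 234.9] flag side [292.7 241.1] top [278.  234.4]
0.62 coverR side [337.  195.3] top [370.8 233. ] flag side [291.3 238.8] top [277.8 232.6]
meas R [338.375 201.625] [369.00333333 237.33666667]
(287, 225, 310, 270) 61 292.3606557377049 244.21311475409837 287 299 241 248
(265, 220, 295, 255) 88 277.78409090909093 235.70454545454547 273 282 229 241
shut top R [366.83874875 249.50459415] [366.33666667 250.00333333]
```

The box is flat and home with the cover at about 0.525 rad and the pointer at about 0.545. Next I take out the excess inward push and add a slight lift.

```bash
python3 - <<'E'
from h import *
g=np.array([.5300,-.0135,.116])+cross(.27)[:,2]*.015
def arm(t): return np.array([-.126*np.cos(t)+.0345*np.sin(t),0,.126*np.sin(t)+.0345*np.cos(t)])
t=.555;rad=arm(t)/np.linalg.norm(arm(t))
for k in(.0006,.0010):
    robot.servo_line(g+arm(t)-arm(0)+rad*k,speed=.01);robot.dwell(.4);print(k,np.round(robot.read_force(),1),np.round(robot.read_position()-g-arm(t)+arm(0),4))
p,d=robot.grab_frame("side");np.save("pics/s5.npy",p);cv2.imwrite("pics/side5.png",cv2.resize(p[190:340,215:415,::-1],None,fx=4,fy=4,interpolation=cv2.INTER_CUBIC))
print(robot.read_t(),robot.read_grip_width(),robot.read_finger_force())
E
```

```text
0.0006 [-6.8  2.8  1.7] [-0.0009  0.0001  0.0012]
0.001 [-6.   1.7 -0.1] [-0.0008  0.0001  0.0014]
35.6167 0.09176874335067926 29.988480806350708
```

View pics/side5.png

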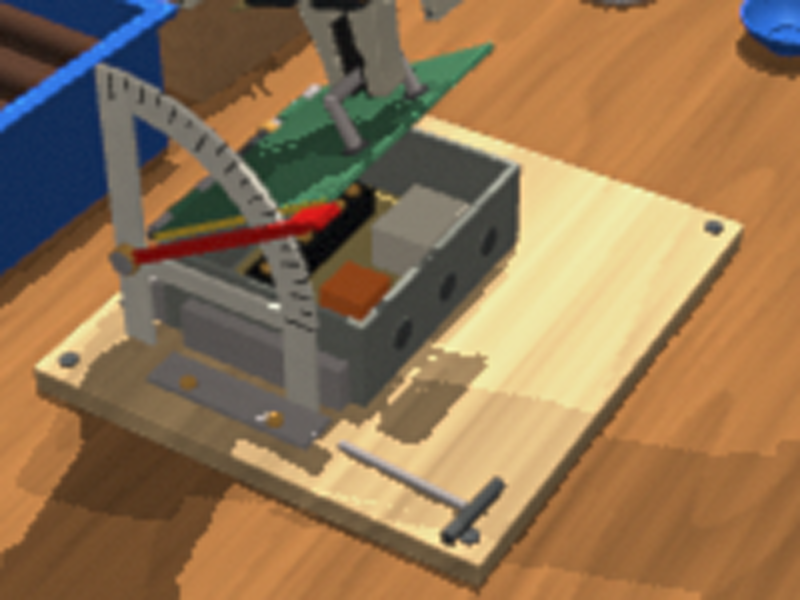

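The cover's front edge runs from crop (493,45) to about (338,203). Extended to the pointer it reaches about (325,216), and the flag centre is at (318,217), so they line up. The box hasn't moved. I'll ease the push slightly and hand in.

```bash
python3 - <<'E'
from h import *
g=np.array([.5300,-.0135,.116])+cross(.27)[:,2]*.015
def arm(t): return np.array([-.126*np.cos(t)+.0345*np.sin(t),0,.126*np.sin(t)+.0345*np.cos(t)])
t=.555;rad=arm(t)/np.linalg.norm(arm(t))
robot.servo_line(g+arm(t)-arm(0)+rad*.001+[-.0004,0,0],speed=.01);robot.dwell(.8);print(np.round(robot.read_force(),1),robot.read_t(),robot.read_finger_force())
print(robot.job_done())
E
```

```text
[-4.5  1.1 -0.3] 36.6667 29.988325238227844
the job is handed in; nothing more can be done
None
```

I handed the job in at about 37 s with the box home against both stops and the gripper holding the cover at about 0.54 rad, matching the pointer at about 0.545 rad by my camera estimate; the judge's result was not shown.

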